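# Slide the saucepan to the free ring of the warming plate

### The arm

A 6-joint arm with a two-finger parallel gripper is mounted at the origin on the work surface. World frame = base frame: x ahead of the robot, y to its left, z up, the work surface at z = 0. Lengths are in m, angles in rad, forces in N, time in s.
With the tool pointing down it reaches from about 0.375 to 0.9 m from the base axis. Payload 3.1 kg.
Tool frame: the origin (TCP) lies on the centre line of the jaws, within the pads' length; the fingertips stand 22 mm ahead of it and the grasp point (between the pads) lies 3 mm ahead of it; z points along the fingers, y is the line along which they close (so a half turn about z gives the same grasp; the last joint's range is limited). The gripper opens to 87 mm and grips with 3 to 60 N. Pads are 19 mm wide; open, the fingers measure 117 mm over their backs; the gripper's body (75 mm by 190 mm) begins 51 mm behind the grasp point.
Start: joints at [-1.319, 0.527, 1.433, -0, 1.181, -0.178], TCP at [0.26, -0.568, 0.245] pointing down, gripper open.
Joint ranges: [-3.08, 3.08], [-0.75, 2.2], [0.22, 2.44], [-1.43, 4.57], [0, 2.65], [-2.85, 2.85]. Speed limits (rad/s): [2.79, 2.79, 3.14, 3.14, 3.14, 3.14].

### API

Orientations are given as a unit quaternion [w, x, y, z].
In Python, from workcell import robot gives the robot as it stands.
- The arm moves only by the shell command python3 -m inch 'ROWS' [FORCE]. ROWS is JSON, a list that holds one entry, the list of rows, each a list of 7 numbers: the shift along the tool's x, y, z each as a share of 600 mm, from -1 to 1, then the turn, a rotation vector about the tool's x, y, z each as a share of pi rad, from -1 to 1, then the closure, from 0 (fully open) to 1 (shut). A call has 1 to 10 rows; each row is the pose to reach, as a shift and turn from the pose commanded when the call began, along the tool's axes at that moment, turning the shorter way round; what a row does not reach only later rows make up. A row lasts 1/10 s, in which the tool goes at most 50 mm and 8.59 degrees, less where a joint would pass 70% of its speed; a pose out of reach is approached as far as the arm can. A call with a number of a shift or a turn outside -1 to 1 is refused whole. A call with a gripper value outside its range is refused whole. The fingers move at their own pace and stop on an object; FORCE is the grip in N (left out, the last holds). Time passes only in rows, so rows that repeat a pose let the fingers close. It gives the time, the measured TCP pose, the force, the opening and the grip force at its end, in the units of the state.
- robot.read_state(): the state, without advancing time (a new reading comes with each control period).
- robot.read_camera(name): name is "scene" or "top" or "wrist"; returns (picture, depth): 384x512x3 uint8, blue, green, red; 384x512 float32, m along the optical axis (not along the pixel's ray), 0 where there is no reading.
- robot.camera_model(name): a dict with "intrinsics" (3x3 intrinsics, pixels), "extrinsics" (4x4, takes a point from world to camera coordinates). Camera axes: x right, y down, z forward; pixel columns grow to the right and rows downward; lengths in m; the calibration is good to about 2 mm. A picture is of the moment at which its call begins: read the wrist's pose just before it. camera_model takes no time and is no camera call; for the wrist camera it gives the pose at the moment of the call.
- robot.job_done(): hands the job in; it is judged then, once.
The state is a dict: "clock": time; "q": joint angles; "qd": joint speeds; "effort": joint torques, N m; "tool_pos": TCP position; "tool_rot": TCP orientation; "force": force on the tool from outside, world axes, zero at the start; "ft_torque": the same for the moment, N m; "opening": opening from 0.0 (shut) to 1.0 (fully open); "finger_force": force on a finger pad.
Only numpy, scipy, OpenCV 4.12 (cv2) and the standard library are available. Lean on these libraries where they do the work, as an engineer would, in place of code of your own. Each camera call takes 0.05 s, during which the arm holds its last target. There are 200 camera calls.

### The job

The deep saucepan is at one end of the casting studio's warming plate and has to come to the free middle ring. Slide it along the plate, flat on its base and without lifting it, until it is centred on the middle ring, then let go. Leave the shallow skillet where it stands.

Things in the scene. Friction and masses are not known exactly. Their poses are not given: they have to be found in the camera images.
- saucepan: Deep, narrow open steel saucepan on the left or right end ring. Outer radius 60 mm (base) to 62 (rim), 85 mm high, wall 4, about 0.65 kg. Origin: centre of its underside, z up. Its black handle points along its own -x, roughly towards the robot: a level bar 20 mm wide (y), 14 mm high, from 82 to 197 mm from the pan's axis, mid-height 62 mm above the origin.
- skillet: Shallow, wide open steel skillet on the other end ring; it stays there. Base radius 64 mm, rim radius 80 mm, 38 mm high. Origin: centre of its underside, z up. Its black handle points along its own -x: a bar 20 mm wide, from 100 to 215 mm from the axis, mid-height 34 mm above the origin.
- ring_mid (a point): Centre of the free middle ring on the flat black top, 40 mm above the table, of the fixed warming plate (300 mm deep in x, 600 long in y). Three equal white circles 156 mm across, with centre dots, lie in a row; the end ones 190 mm from this point along its +y and -y. Axes: the plate's, x away from the robot, z up. A mould block and a small jar stand behind the rings.

How it is judged:
At the end, for the whole second after the job is handed in: The saucepan stands flat (within 3 degrees, base within 4 mm of the plate's top) and at rest, its centre within 18 mm of the middle ring's centre; the skillet is within 20 mm of where it started (horizontal distance between saucepan and ring_mid below 0.018 m and z of saucepan in the frame of ring_mid between -0.004 and 0.004 m and angle between saucepan's own z axis and vertical below 0.06 rad and linear speed of saucepan below 0.01 m/s and distance of skillet from where it was at the start of the episode below 0.02 m); the robot touches nothing.
It fails at once if the saucepan is lifted more than 10 mm off the plate (z of saucepan in the frame of ring_mid above 0.01 m).
It fails at once if the saucepan is tipped more than 10 degrees (angle between saucepan's own z axis and vertical above 0.175 rad).
It fails at once if the skillet is shifted more than 20 mm (distance of skillet from where it was at the start of the episode above 0.02 m).
It also fails if it takes over 40 s, if anything falls off the work surface, if the arm or the gripper's body presses on something with over 40 N, if the wrist force passes 120 N, or if a joint passes its speed limit or range.

## Working session

There is one attempt and no reset: what is moved stays moved. The work goes in short steps, Python scripts to look and compute and a shell command to move; the robot and the scene stay as the last step left them, time stands still between calls to the robot, and variables do not carry over. Pictures are saved under pics/ and viewed, at most 10 in all, crops included, and the job is handed in when it is done.

```bash
mkdir -p pics; python3 - <<'E'
from workcell import robot
import cv2,numpy as np
for n in("scene","top"):
    p,d=robot.read_camera(n); m=robot.camera_model(n)
    cv2.imwrite(f"pics/{n}0.png",p); np.savez(f"{n}0.npz",p=p,d=d,K=m["intrinsics"],E=m["extrinsics"])
s=robot.read_state(); print(s["clock"],s["tool_pos"],s["tool_rot"],s["opening"],s["force"])
E
```

```text
0.1 [ 0.26029748 -0.56751661  0.24364116] [-1.02081042e-03  9.76992237e-01  2.13272421e-01 -4.70893988e-05] 0.998423023758553 [-0.71829728  0.71891763 -0.01451306]
```

View pics/top0.png

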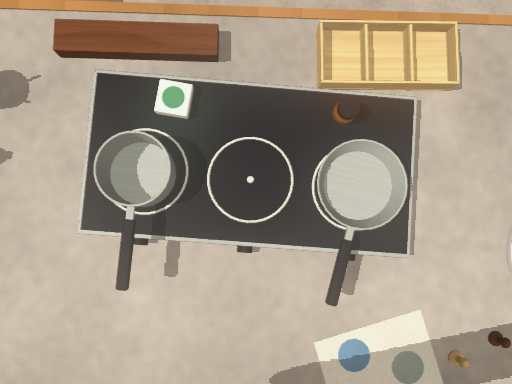

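View pics/scene0.png

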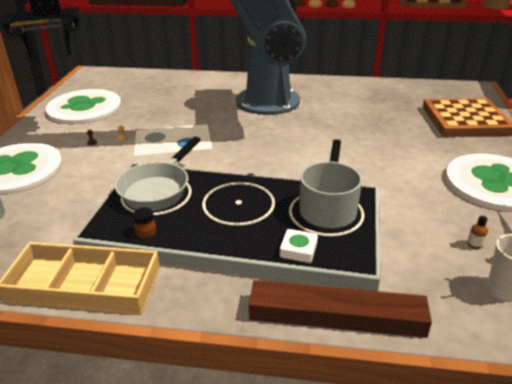

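The top view shows the saucepan on the left ring (rim about (134,170), handle down to (123,288)), the free ring's dot at (250,180), and the skillet on the right. The scene view shows the same layout from the far side: dot at (239,202), saucepan at (330,195), handle tip at (336,145).

```bash
cat > h.py <<'E'
import numpy as np,cv2
def cloud(f):
    z=np.load(f); d=z["d"]; K=z["K"]; E=z["E"]; v,u=np.indices(d.shape)
    c=np.stack([(u-K[0,2])/K[0,0]*d,(v-K[1,2])/K[1,1]*d,d],-1)
    return (c-E[:3,3])@E[:3,:3], z["p"], d>0, K, E
def tri(a,b,A,B):
    P=cv2.triangulatePoints(A[3]@A[4][:3],B[3]@B[4][:3],np.float64(a).reshape(2,1),np.float64(b).reshape(2,1))
    return (P[:3]/P[3]).ravel()
def circ(p):
    s=np.linalg.lstsq(np.c_[2*p,np.ones(len(p))],(p**2).sum(1),rcond=None)[0]
    return s[:2],np.sqrt(s[2]+s[:2]@s[:2])
E
python3 - <<'E'
from h import *
T=cloud("top0.npz");S=cloud("scene0.npz")
def dot(C,u,v,r=6):
    g=C[1][v-r:v+r+1,u-r:u+r+1].min(2).astype(float); g=np.where(g>g.max()*.5,g,0); y,x=np.indices(g.shape)
    return u-r+(x*g).sum()/g.sum(), v-r+(y*g).sum()/g.sum()
a,b=dot(T,250,180),dot(S,239,202); print("dot",a,b,tri(a,b,T,S), T[0][180,250], S[0][202,239])
for n,C in(("top",T),("scene",S)):
    P,p,ok=C[:3]; dark=p.max(2)<75
    c=T[0][180,250]
    near=ok&(abs(P[...,0]-c[0])<.4)&(P[...,1]>c[1]+.08)&(P[...,1]<c[1]+.32)
    m=near&(P[...,2]>.117)&(P[...,2]<.14)&(P[...,0]>c[0]-.1)&(P[...,0]<c[0]+.12)
    q=P[m]; 
    for _ in range(3):
        o,r=circ(q[:,:2]); e=abs(np.hypot(*(q[:,:2]-o).T)-r); q=q[e<.006]
    print(n,"rim",o,r,len(q),np.median(q[:,2]))
    m=near&dark&(P[...,2]>.07)&(P[...,2]<.125)&(P[...,0]<o[0]-.085)
    q=P[m]; x=np.polyfit(q[:,0],q[:,1],1); dd=np.hypot(*(q[:,:2]-o).T)
    print(" handle",m.sum(),"z pct",np.percentile(q[:,2],[5,50,90]),"dist",dd.min(),dd.max(),"line",x,"at",[ (X,np.polyval(x,X)) for X in (q[:,0].min(),q[:,0].max())])
    v,u=np.nonzero(m); print(" end px",u[v==v.max()].mean(),v.max(),u[v==v.min()].mean(),v.min())
P,p,ok=T[:3]
m=ok&(P[...,2]>.068)&(P[...,2]<.09)&(P[...,1]<c[1]-.08)&(abs(P[...,0]-c[0])<.12); q=P[m]
print("skillet pts",np.percentile(q[:,:2],[2,98],axis=0))
# ring circle/plate axis
for (u,v) in [(98,73),(415,97),(80,233),(408,254)]: print(P[v,u])
E
```

```text
dot (np.float64(249.76394634574402), np.float64(178.98407922777986)) (np.float64(238.2980668756531), np.float64(201.68861024033438)) [0.62566233 0.0066213  0.04073565] [0.62365128 0.00565493 0.04378521] [0.62666259 0.00887087 0.04079348]
top rim [0.63190977 0.19871062] 0.05944994127396056 767 0.12509869136465934
 handle 97 z pct [0.10202742 0.10731569 0.1099004 ] dist 0.08507552687830042 0.14326490253537288 line [0.05805339 0.16917993] at [(np.float64(0.4886453708632921), np.float64(0.19754744730024623)), (np.float64(0.546904201505384), np.float64(0.20092956984117347))]
 end px 131.0 257 126.5 221
scene rim [0.63452716 0.20016654] 0.059628701803185254 580 0.12287426964510709
 handle 145 z pct [0.10708784 0.10926622 0.11026238] dist 0.09364653160474684 0.19030332467564892 line [-0.06720309  0.24369136] at [(np.float64(0.44462477935080497), np.float64(0.2138112000675088)), (np.float64(0.5412260509559031), np.float64(0.20731929581516906))]
 end px 334.0 160 336.0 140
skillet pts [[ 0.50856965 -0.26386979]
 [ 0.73743379 -0.11150723]]
[0.81418809 0.28575533 0.03876093]
[ 0.7857651  -0.29985678  0.03741704]
[0.52380091 0.30626057 0.03465966]
[ 0.49533574 -0.28289997  0.03907947]
```

```bash
python3 -m inch '[[[0.93,-0.99,0,0,0,0.158,0],[0.93,-0.99,0,0,0,0.158,0],[0.93,-0.99,0,0,0,0.158,0],[0.93,-0.99,0,0,0,0.158,0],[0.93,-0.99,0,0,0,0.158,0],[0.93,-0.99,0,0,0,0.158,0],[0.93,-0.99,0,0,0,0.158,0],[0.93,-0.99,0,0,0,0.158,0],[0.93,-0.99,0,0,0,0.158,0],[0.93,-0.99,0,0,0,0.158,0]]]' 60
cat >> h.py <<'E'
def go(p,yaw):
    "rows' shift and turn for TCP p with tool x at yaw, pointing down"
    from workcell import robot
    from scipy.spatial.transform import Rotation as R
    s=robot.read_state(); r=R.from_quat(np.roll(s["tool_rot"],-1))
    t=R.from_euler("z",yaw)*R.from_euler("x",np.pi)
    print(s["clock"],s["tool_pos"],r.as_matrix()[:2,0],"move",np.round(r.inv().apply(p-np.array(s["tool_pos"]))/.6,4),np.round((r.inv()*t).as_rotvec()/np.pi,4),"F",np.round(s["force"],1))
E
python3 -c "
from h import *
go([.521,.208,.245],-.067)"
```

```text
clock: 1.1
tool_pos: [0.4199, -0.0922, 0.2445]
tool_rot: [-0.0, 0.999, -0.034, 0.0]
force: [0.4, -0.6, 0.2]
opening: 1.0
finger_force: 0.0
1.1 [ 0.4199208  -0.09222988  0.24451454] [ 0.99774908 -0.06705797] move [ 0.1345 -0.5106 -0.0008] [-0. -0. -0.] F [ 0.4 -0.6  0.2]
```

```bash
python3 -m inch '[[[0.134,-0.51,0,0,0,0,0],[0.134,-0.51,0,0,0,0,0],[0.134,-0.51,0,0,0,0,0],[0.134,-0.51,0,0,0,0,0],[0.134,-0.51,0,0,0,0,0],[0.134,-0.51,0,0,0,0,0],[0.134,-0.51,0,0,0,0,0],[0.134,-0.51,0,0,0,0,0],[0.134,-0.51,0,0,0,0,0]]]'
python3 - <<'E'
from h import *
from workcell import robot
m=robot.camera_model("wrist"); p,d=robot.read_camera("wrist"); cv2.imwrite("pics/w1.png",p)
np.savez("w1.npz",p=p,d=d,K=m["intrinsics"],E=m["extrinsics"])
go([.521,.208,.100],-.067)
P,p,ok=cloud("w1.npz")[:3]
m=ok&(P[...,2]>.075)&(P[...,2]<.13)&(P[...,0]<.545)&(P[...,0]>.43)&(abs(P[...,1]-.208)<.04); q=P[m]
for X in np.arange(.43,.55,.01):
    s=q[abs(q[:,0]-X)<.005]
    if len(s)>9: print(round(X,3),len(s),np.percentile(s[:,1],[3,97]).round(4),np.median(s[:,2]).round(4))
m=ok&(P[...,2]>.119)&(P[...,2]<.135)&(np.hypot(P[...,0]-.633,P[...,1]-.2)<.09); q=P[m]
for _ in range(3): o,r=circ(q[:,:2]); q=q[abs(np.hypot(*(q[:,:2]-o).T)-r)<.005]
print(o,r,len(q))
E
```

```text
clock: 2.0
tool_pos: [0.5195, 0.205, 0.244]
tool_rot: [0.001, 0.999, -0.033, -0.001]
force: [-0.3, 0.1, 0.1]
opening: 1.003
finger_force: 0.0
2.05 [0.51948461 0.2045081  0.24408827] [ 0.99773461 -0.06724662] move [ 0.0026 -0.0063  0.2401] [ 0.0004  0.0006 -0.0001] F [0.2 0.1 0.9]
0.44 88 [0.2041 0.2208] 0.1083
0.47 25 [0.2002 0.2186] 0.1081
0.48 233 [0.2    0.2188] 0.1083
0.49 229 [0.1993 0.218 ] 0.1083
0.5 240 [0.1988 0.2171] 0.1084
0.51 245 [0.1982 0.2164] 0.1084
0.52 251 [0.1972 0.2156] 0.1084
0.53 260 [0.1961 0.2148] 0.1084
0.54 267 [0.1955 0.214 ] 0.1085
[0.63316295 0.19830754] 0.05908972533982988 2061
```

View pics/w1.png

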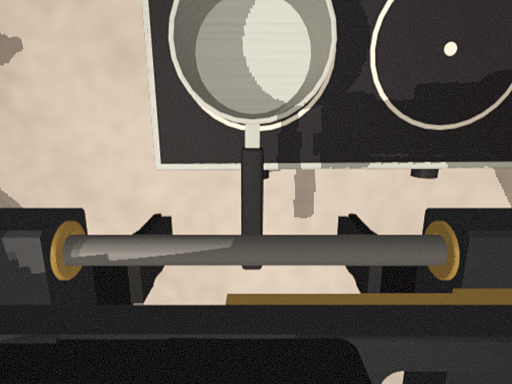

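The wrist view shows the handle under the open jaws (u≈253, v 148–268), the pan above it and the ring dot at (450,48). The handle's top is at z≈0.108, with its centre at y≈0.206 for x≈0.525. I'll descend.

```bash
python3 -m inch '[[[0.014,-0.003,0.08,0,0,0.003,0],[0.014,-0.003,0.16,0,0,0.003,0],[0.014,-0.003,0.2,0,0,0.003,0],[0.014,-0.003,0.232,0,0,0.003,0],[0.014,-0.003,0.232,0,0,0.003,0],[0.014,-0.003,0.232,0,0,0.003,0],[0.014,-0.003,0.232,0,0,0.003,0]]]'
python3 - <<'E'
from h import *
go([.528,.2058,.1045],-.077)
# ring and pan from the one wrist view
P,p,ok,K,E=cloud("w1.npz")
c=np.array([450,48]); w=p[42:55,444:457].min(2)>120; v,u=np.nonzero(w); u=u.mean()+444; v=v.mean()+42
C=-E[:3,:3].T@E[:3,3]; ray=E[:3,:3].T@np.linalg.inv(K)@[u,v,1]; print("dot wrist",C+ray*(.04-C[2])/ray[2],P[int(v),int(u)])
E
```

```text
clock: 2.75
tool_pos: [0.5299, 0.2064, 0.1068]
tool_rot: [-0.0, 0.999, -0.039, 0.001]
force: [-0.1, 0.5, -0.2]
opening: 0.998
finger_force: 0.0
2.75 [0.52985365 0.20637166 0.10679038] [ 0.99702006 -0.07710474] move [-0.003   0.0012  0.0038] [-0.0002 -0.0008 -0.0001] F [-0.1  0.5 -0.2]
dot wrist [0.62691683 0.0042751  0.04      ] [0.62698386 0.00486544 0.04091456]
```

```bash
python3 -m inch '[[[-0.002,0.001,0.003,0,0,0,0],[-0.002,0.001,0.003,0,0,0,0.5],[-0.002,0.001,0.003,0,0,0,1],[-0.002,0.001,0.003,0,0,0,1],[-0.002,0.001,0.003,0,0,0,1],[-0.002,0.001,0.003,0,0,0,1],[-0.002,0.001,0.003,0,0,0,1],[-0.002,0.001,0.003,0,0,0,1],[-0.002,0.001,0.003,0,0,0,1],[-0.002,0.001,0.003,0,0,0,1]]]' 50
python3 -c "
from h import *
go([.528-.007,.2058-.193,.1048],-.077)"
```

```text
clock: 3.75
tool_pos: [0.5276, 0.2065, 0.1035]
tool_rot: [0.0, 0.999, -0.038, -0.0]
force: [-0.1, 0.5, 0.5]
opening: 0.266
finger_force: 0.0
3.75 [0.52764308 0.20650519 0.10352807] [ 0.99711495 -0.0759063 ] move [ 0.0135  0.3228 -0.0021] [0.     0.     0.0003] F [-0.1  0.5  0.5]
```

```bash
python3 -m inch '[[[0,0,0,0,0,0,1],[0,0,0,0,0,0,1],[0,0,0,0,0,0,1],[0,0,0,0,0,0,1],[0,0,0,0,0,0,1],[0,0,0,0,0,0,1]]]' 50
python3 -c "
from h import *
go([.5276-.007,.2065-.193,.1035],-.076)"
```

```text
clock: 4.35
tool_pos: [0.5276, 0.2065, 0.1035]
tool_rot: [-0.0, 0.999, -0.038, -0.0]
force: [1.1, 1.1, -0.3]
opening: 0.22
finger_force: 50.0
4.35 [0.52761874 0.20651942 0.10351109] [ 0.99711999 -0.07584011] move [0.0127 0.3217 0.    ] [-0.  0.  0.] F [ 1.1  1.1 -0.3]
```

```bash
python3 -m inch '[[[0,0.008,0,0,0,0,1],[0.001,0.02,0,0,0,0,1],[0.002,0.035,0,0,0,0,1],[0.002,0.05,0,0,0,0,1],[0.003,0.065,0,0,0,0,1],[0.003,0.08,0,0,0,0,1],[0.004,0.095,0,0,0,0,1],[0.004,0.11,0,0,0,0,1],[0.005,0.12,0,0,0,0,1],[0.005,0.12,0,0,0,0,1]]]'
python3 - <<'E'
from h import *
from workcell import robot
go([.5276-.007,.2065-.193,.1035],-.076)
p,d=robot.read_camera("top"); m=robot.camera_model("top"); np.savez("t1.npz",p=p,d=d,K=m["intrinsics"],E=m["extrinsics"]); cv2.imwrite("pics/t1.png",p)
E
```

```text
clock: 5.35
tool_pos: [0.525, 0.1333, 0.1035]
tool_rot: [0.0, 0.999, -0.039, -0.0]
force: [-0.3, -0.3, -0.7]
opening: 0.222
finger_force: 50.0
5.35 [0.52504359 0.13329817 0.10350133] [ 0.99699039 -0.07752317] move [8.100e-03 1.996e-01 1.000e-04] [ 0.0002  0.0002 -0.0005] F [-0.3 -0.3 -0.7]
```

View pics/t1.png

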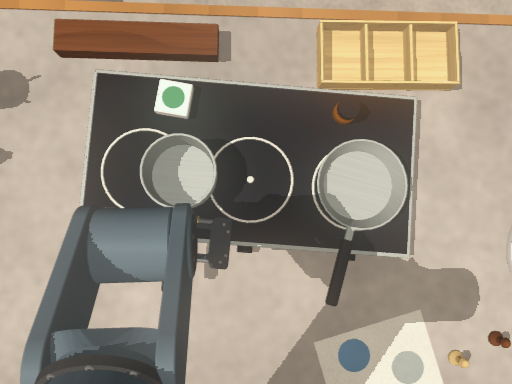

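The pan slides flat with the gripper: its rim is now centred near (178,171) px and the skillet hasn't moved. The force is tiny, so I'll carry on.

```bash
python3 -m inch '[[[0,0.01,0,0,0,0,1],[0.001,0.03,0,0,0,0,1],[0.002,0.055,0,0,0,0,1],[0.003,0.08,0,0,0,0,1],[0.004,0.105,0,0,0,0,1],[0.005,0.13,0,0,0,0,1],[0.006,0.155,0,0,0,0,1],[0.007,0.18,0,0,0,0,1],[0.008,0.2,0,0,0,0,1],[0.008,0.2,0,0,0,0,1]]]'
python3 - <<'E'
from h import *
from workcell import robot
go([.5276-.007,.2065-.193,.1035],-.076)
for n in("top","scene"):
    p,d=robot.read_camera(n); m=robot.camera_model(n); np.savez(n+"2.npz",p=p,d=d,K=m["intrinsics"],E=m["extrinsics"]); cv2.imwrite(f"pics/{n}2.png",p)
    P,_,ok=cloud(n+"2.npz")[:3]
    m=ok&(P[...,2]>.119)&(P[...,2]<.132)&(np.hypot(P[...,0]-.626,P[...,1]-.006)<.085)&(P[...,0]>.57); q=P[m]
    for _ in range(4): o,r=circ(q[:,:2]); q=q[abs(np.hypot(*(q[:,:2]-o).T)-r)<.005]
    print(n,o,r,len(q),"rim plane",np.linalg.lstsq(np.c_[q[:,:2],np.ones(len(q))],q[:,2],rcond=None)[0])
E
```

```text
clock: 6.4
tool_pos: [0.5209, 0.0124, 0.1035]
tool_rot: [0.0, 0.999, -0.04, 0.0]
force: [0.1, -2.5, -2.6]
opening: 0.225
finger_force: 50.0
6.4 [0.52092938 0.01238127 0.10353301] [ 0.99685922 -0.07919406] move [-0.0007 -0.0018  0.0001] [ 0.0002 -0.     -0.001 ] F [ 0.1 -2.5 -2.6]
top [0.62522369 0.00411255] 0.05940039817361954 561 rim plane [-0.00615973  0.00149217  0.1290217 ]
scene [0.62805433 0.00558006] 0.05944071403714305 402 rim plane [-0.00121496  0.00052375  0.12409349]
```

View pics/scene2.png

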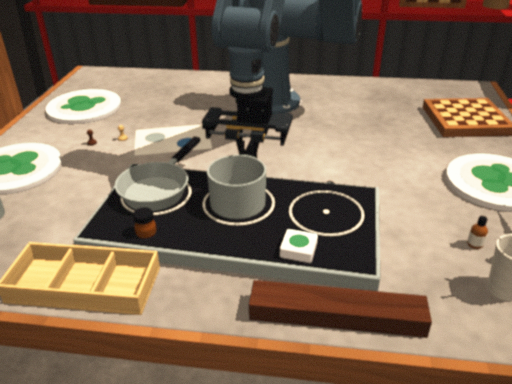

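The pan now stands inside the middle ring, within about 2 mm of its centre, and its rim is level. I'll release it and lift straight up.

```bash
python3 -m inch '[[[0,0,0,0,0,0,0.7],[0,0,0,0,0,0,0.5],[0,0,0,0,0,0,0.3],[0,0,0,0,0,0,0.1],[0,0,0,0,0,0,0],[0,0,0,0,0,0,0],[0,0,0,0,0,0,0],[0,0,0,0,0,0,0],[0,0,0,0,0,0,0],[0,0,0,0,0,0,0]]]'
```

```text
clock: 7.5
tool_pos: [0.5208, 0.0144, 0.1035]
tool_rot: [-0.0, 0.999, -0.038, 0.0]
force: [0.4, -0.4, -0.1]
opening: 0.977
finger_force: 0.0
```

```bash
python3 -m inch '[[[0,0,-0.02,0,0,0,0],[0,0,-0.06,0,0,0,0],[0,0,-0.12,0,0,0,0],[0,0,-0.18,0,0,0,0],[0,0,-0.24,0,0,0,0],[-0.08,0,-0.24,0,0,0,0],[-0.12,0,-0.24,0,0,0,0],[-0.12,0,-0.24,0,0,0,0],[-0.12,0,-0.24,0,0,0,0],[-0.12,0,-0.24,0,0,0,0]]]'
python3 - <<'E'
from h import *
from workcell import robot
for n in("top","scene"):
    p,d=robot.read_camera(n); m=robot.camera_model(n); np.savez(n+"3.npz",p=p,d=d,K=m["intrinsics"],E=m["extrinsics"]); cv2.imwrite(f"pics/{n}3.png",p)
    P,_,ok=cloud(n+"3.npz")[:3]
    m=ok&(P[...,2]>.119)&(P[...,2]<.132)&(np.hypot(P[...,0]-.626,P[...,1]-.006)<.085)&(P[...,0]>.57); q=P[m]
    for _ in range(4): o,r=circ(q[:,:2]); q=q[abs(np.hypot(*(q[:,:2]-o).T)-r)<.005]
    print(n,o,r,len(q),q[:,2].mean())
a=np.load("top0.npz")["p"];b=np.load("top3.npz")["p"]
print("skillet change",np.abs(a[135:220,315:410].astype(int)-b[135:220,315:410]).mean())
E
```

```text
clock: 8.5
tool_pos: [0.4505, 0.0196, 0.2482]
tool_rot: [0.0, 0.999, -0.038, 0.001]
force: [0.1, 0.3, -0.2]
opening: 0.996
finger_force: 0.0
top [0.62530538 0.00534136] 0.05939507662656651 559 0.1250182204729975
scene [0.62794565 0.00642115] 0.05957883345287186 386 0.12338127867150508
skillet change 4.228194014447884
```

View pics/top3.png

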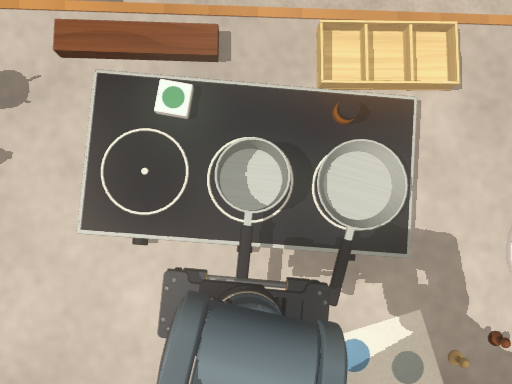

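The pan is centred on the middle ring (rim about (253,175) px), the skillet is still at (360,185), and the gripper is clear of everything.

```bash
python3 -c "
from workcell import robot
print(robot.job_done())"
```

```text
the job is handed in; nothing more can be done
None
```

The saucepan was slid flat onto the middle ring, about 2 mm off centre by the cameras, and released; the skillet did not visibly move, and the job is handed in at about 8.6 s.

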